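Open the counter cash safe by its combination dial

ROBOT

A 7-joint arm with a two-finger parallel gripper is mounted at the origin on the work surface. World frame = base frame: x ahead of the robot, y to its left, z up, the work surface at z = 0. Lengths are in m, angles in rad, forces in N, time in s.
With the tool pointing down it reaches from about 0.4 to 0.85 m from the base axis. Payload 10.4 kg.
Tool frame: the origin (TCP) lies at the very end of the fingers, on their centre line; the grasp point (between the pads) lies 19 mm behind it; x points along the fingers, z is the direction in which the jaws open and shut, and the axes are right-handed (so a half turn about x gives the same grasp; the last joint's range is limited). The gripper opens to 85 mm and grips with 20 to 120 N. Pads are 22 mm wide; open, the fingers measure 114 mm over their backs; the gripper's body (76 mm by 85 mm) begins 54 mm behind the grasp point. The pads swing forward as they close: fully open they stand 13 mm farther back than shut.
Start: joints at [-1.274, 0.332, -0.065, 1.46, 0.022, 1.35, -0.088], TCP at [0.196, 0.593, 0.231] pointing down, gripper open.
Joint ranges: [-2.6, 2.6], [-0.5, 2.12], [-1.47, 1.34], [0.16, 2.42], [-1.27, 4.41], [0.06, 2.06], [-2.6, 2.6]. Speed limits (rad/s): [2.22, 2.22, 2.79, 2.79, 3.14, 3.14, 3.14].

INTERFACE

Orientations are given as a unit quaternion [x, y, z, w].
In Python, from workcell import telemetry, viewer, manip, spot_in, mark_of gives the robot as it stands. The module is installed in compiled form; this text tells all that it offers.
- The arm moves only by the shell command python3 -m crank 'ROWS' [FORCE]. ROWS is JSON, a list of rows, each a list of 3 entries, a list of its own where there are three numbers: the closure, from 0 (fully open) to 1 (shut), then the shift along the world's x, y, z in cm, then the turn, a rotation vector about the world's x, y, z in rad. A call has 1 to 12 rows; each row shifts and turns the commanded pose from where the row before left it; what a row does not reach is not made up. A row lasts 1/12 s, in which the tool goes at most 41.7 mm and 7.16 degrees, less where a joint would pass 70% of its speed; a pose out of reach is approached as far as the arm can. A call with a gripper value outside its range is refused whole. The fingers move at their own pace and stop on an object; FORCE is the grip in N (left out, the last holds). Time passes only in rows, so rows that do not move let the fingers close. It gives the time, the measured TCP pose, the force and the opening at its end, in the units of the state.
- telemetry.get_obs(): the state, without advancing time (a new reading comes with each control period).
- viewer.camera(name): name is "side" or "top"; returns a dict with "frame" (420x560x3 uint8, red, green, blue), "intrinsics" (3x3 intrinsics, pixels), "k1" (the pictures are not rectified: a ray, as slopes to the right and down, at radius r is drawn at 1 + k1 r^2 times it, then the intrinsics apply), "cam_to_world" (4x4, takes a point from camera to world coordinates). Camera axes: x right, y up, looking along -z (the intrinsics and any distortion apply to the point x, -y, -z); pixel columns grow to the right and rows downward; lengths in m; the calibration is good to about 2 mm. A picture is of the moment at which its call begins. There is no depth.
- manip.hand_in(): hands the job in, once; it reports no verdict.
Trained networks look in a picture, given as the dict that the camera call returned (one of the last four; its "shot" number tells which), for a name from the list of things; names that differ only in an ending like _2 or _b are one class to them, and where a whole thing is asked for, a point or a joint stands for the part that bears it (a point fixed in the world has none). Each returns a list of dicts, best first, with "conf" (0 to 1); they miss things now and then, are a little off and sometimes report something else, mostly with a low value. They report only what shows in the picture. A call takes as long as a camera call.
- spot_in(thing, picture): "location" ([x, y, z] in m, in the coordinates of the camera as it stood for that picture, good to about 4 mm: the middle of the surface that is visible of it).
- mark_of(thing, picture): "location" ([x, y, z] in m, in the coordinates of the camera as it stood for that picture, good to about 4 mm: a listed point, or the origin of a listed thing).
The state is a dict: "clock": time; "joint_pos": joint angles; "joint_velocities": joint speeds; "tau": joint torques, N m; "position": TCP position; "ee_rot": TCP orientation; "ft_force": force on the tool from outside, world axes, zero at the start; "torque": the same for the moment, N m; "grip_width": opening from 0.0 (shut) to 1.0 (fully open).
Only numpy, scipy, OpenCV 4.12 (cv2) and the standard library are available. Lean on these libraries where they do the work, as an engineer would, in place of code of your own. Each camera call takes 0.05 s, during which the arm holds its last target. There are 200 camera calls.

TASK

Open the grey cash safe on the shop counter by its combination: turn the dial left (counterclockwise seen from above) to 22, right to 7, then slowly left again until you feel the lock catch; the lock is worn, so it catches somewhere between 10 and 14, and once it has caught do not force the dial on against it. Then raise the lid by its bar handle until it stands clearly open, at least halfway up to upright, and leave it standing so. Never wrench the lock, and leave everything else on the counter where it is.

Things in the scene. Friction and masses are not known exactly. Their poses are not given: they have to be found in the camera images.
- safe: The cash safe: a fixed grey steel box 240 mm deep, 300 mm wide, 110 mm high; the shut lid's top face is at 116 mm. Origin under its centre, x from front to rear (hinge), y to the left, z up. On the lid: a combination dial (axis 25 mm behind the safe's centre) and, near the front edge, a bar handle.
- dial (a joint): Dial angle, rad: 0 with the zero bar at the index, growing as the dial turns left (counterclockwise from above); not wrapped, no end stops. 40 numbers, growing clockwise round the face: one is 0.1571 rad, number n is at the index at n x 0.1571 (22: 3.456, 7: 1.100). It starts between -0.9 and 0.5: turn left through 0 on to 22. It takes 0.06 to 0.15 N m and stays where left.
- dial_grip (a point): Point on the dial's axis halfway up its knob, a round knurled steel cylinder 36 mm in diameter and 26 mm high on the dial's black disc. The point is 14 mm above the disc's face, 20 mm above the lid's top and 12 mm below the knob's flat top. A grip of some 14 N turns it without slip. z is the dial's axis, upward; x turns with the dial and points at the zero bar.
- dial_zero (a point): Middle of the zero mark: one long broad white bar (15 x 5 mm) on the face of the black disc, 30 mm from the dial's axis. The disc is 82 mm across and 6 mm high, with 39 more white ticks near its rim, one per number, every fifth of them longer. Turns with the dial.
- dial_index (a point): The index: a short black line on the steel ring round the dial (98 mm across, 5 mm high), on the side towards the hinge, 45 mm from the dial's axis. The number set is the one that stands at this line.
- lock (a point): Point under the lid on the dial's axis, at three notched lock wheels. Left to 22 sets the first, right to 7 the second, each good to 0.8 of a number. At each change of direction a wheel is taken along only after 1.6 rad of lost motion, so an overrun number is not mended by turning back a little: go right to 0 and start again. Turning left from 7 past 16 without a catch spoils the second.
- bolt: Hidden spring bolt under the lid, x towards the hinge. Shut, its origin lies at the lock wheels' axis. When the third notch comes round (10 to 14) it springs 7 mm to the hinge: the lid is free, and within 0.1 rad the dial stops dead, its torque rising steeply. 0.3 N m at the dial loads it with some 15 N; over 30 N wrenches it, as does lifting hard at the locked lid.
- lid (a joint): Opening angle of the lid, rad: 0 shut, growing as its front edge rises, stop at 1.3. The lid is a grey steel sheet 240 x 300 mm, 6 mm thick, 0.7 to 1 kg with its lock, on a stiff hinge along its rear edge that holds it at any angle. Lifting it at the bar takes 10 to 16 N.
- lid_hinge (a point): Point on the hinge line, in the middle of the lid's rear edge, at its underside. x lies in the lid's plane from front to rear, y along the hinge (its axis), z out of the lid's upper face. With the lid shut the dial's axis is 95 mm and the bar 205 mm in front of it.
- lid_handle (a point): Centre of the bar handle: a round steel bar 12 mm thick and 126 mm long across the safe (along y), its centre 34 mm above the lid's top face, on two posts 14 mm wide centred 56 mm to the left and right of this point. Axes as at the hinge; the bar can turn between the fingers as the lid swings.
- cup: Bystander: white mug, 72 mm wide, 62 mm high, handle on one side; origin at the centre of its underside, z up. It stands to the left of the safe.
- oil: Bystander: green glass bottle, 60 mm wide, 210 mm high; origin at the centre of its underside, z up. It stands on the left part of the counter.
- jar: Bystander: amber glass jar with a steel cap, 68 mm wide, 95 mm high; origin at the centre of its underside, z up. It stands to the left of the safe.
- mill: Bystander: turned dark-wood pepper mill, 52 mm wide, 157 mm high; origin at the centre of its underside, z up. It stands on the right part of the counter.
- terminal: Bystander: black card payment terminal lying flat, 165 x 78 x 30 mm; origin at the centre of its underside, z up. It stands to the right of the safe.
- roll: Bystander: upright roll of till paper, 56 mm wide, 58 mm high; origin at the centre of its underside, z up. It stands to the right of the safe.
- bell: Bystander: steel counter bell, 80 mm wide, 55 mm high; origin at the centre of its underside, z up. It stands on the left part of the counter.

How it is judged:
By the outcome, as a careful person would: the job done as asked, in the order asked, and still so for the second after the job is handed in, with the robot touching nothing.
It also fails if it takes over 72 s, if anything falls off the work surface, if the arm or the gripper's body presses on something with over 40 N, if the wrist force passes 120 N, or if a joint passes its speed limit or range.

## Working session

There is one attempt and no reset: what is moved stays moved. The work goes in short steps, Python scripts to look and compute and a shell command to move; the robot and the scene stay as the last step left them, time stands still between calls to the robot, and variables do not carry over. Pictures are saved under pics/ and viewed, about 8 in all and at most 12, crops included, and the job is handed in when it is done.

```bash
mkdir -p pics; cat > h.py <<'E'
import numpy as np, cv2
from workcell import telemetry, viewer, manip, spot_in, mark_of
def world(pic,p):
    return (np.array(pic["cam_to_world"])@np.r_[p,1])[:3]
def pix(pic,w):
    c=np.linalg.inv(np.array(pic["cam_to_world"]))@np.r_[w,1]
    u=np.array([c[0],-c[1]])/-c[2]; u=u*(1+pic["k1"]*(u@u))
    K=np.array(pic["intrinsics"]); return K[:2,:2]@u+K[:2,2]
def ray(pic,uv,z):
    K=np.array(pic["intrinsics"]); d=(np.array(uv)-K[:2,2])/np.diag(K)[:2]; u=d.copy()
    for _ in range(20): u=d/(1+pic["k1"]*(u@u))
    M=np.array(pic["cam_to_world"]); r=M[:3,:3]@np.array([u[0],-u[1],-1]); o=M[:3,3]
    return o+r*(z-o[2])/r[2]
def save(pic,n,crop=None,s=1):
    f=pic["frame"][:,:,::-1]
    if crop: f=f[crop[1]:crop[3],crop[0]:crop[2]]
    cv2.imwrite("pics/"+n,cv2.resize(f,None,fx=s,fy=s,interpolation=cv2.INTER_CUBIC))
E
python3 - <<'E'
from h import *
np.set_printoptions(precision=4,suppress=True)
o=telemetry.get_obs();print(o)
for c in ["side","top"]:
    p=viewer.camera(c);save(p,c+"0.png");print(c,p["cam_to_world"][:3],p["k1"])
    for t in ["safe","dial_grip","dial_zero","dial_index","lid_hinge","lid_handle","cup","oil","jar","mill","terminal","roll","bell"]:
        r=mark_of(t,p)
        for q in r[:1]: print(t,round(q["conf"],2),world(p,q["location"]),pix(p,world(p,q["location"])))
E
```

```text
{'clock': 0.0, 'joint_pos': array([-1.2736,  0.3329, -0.0647,  1.4609,  0.0216,  1.3499, -0.0885]), 'joint_velocities': array([-0.0013, -0.0001, -0.0018, -0.0003,  0.0012, -0.0007,  0.0003]), 'tau': array([  0.0004, -62.5448,   0.0496, -39.1607,   0.0163,   0.0099,
        -0.    ]), 'position': array([0.1964, 0.593 , 0.2305]), 'ee_rot': array([-0.4143,  0.5736,  0.4137,  0.5728]), 'ft_force': array([ 0.1237, -0.2651,  0.5831]), 'torque': array([ 0.0126,  0.0254, -0.0269]), 'grip_width': 1.0005450210027642}
side [[ 0.7291  0.4338 -0.5294 -0.3082]
 [-0.6842  0.4399 -0.5817 -0.8964]
 [-0.0195  0.7863  0.6175  1.1374]] -0.16259838250574493
safe 0.64 [ 0.5918  0.0351 -0.0017] [295.0289 233.3746]
dial_grip 0.63 [ 0.3839 -0.3621 -0.004 ] [342.8707 339.7597]
dial_zero 0.72 [0.6462 0.0262 0.1258] [309.0429 196.6791]
dial_index 0.57 [0.6613 0.0438 0.1206] [308.4278 193.6133]
lid_hinge 0.69 [0.5062 0.027  0.1503] [276.3252 209.8857]
lid_handle 0.77 [0.5117 0.0289 0.15  ] [277.2355 208.878 ]
cup 0.62 [0.5296 0.256  0.0021] [237.7491 210.7987]
oil 0.87 [ 0.5527  0.4661 -0.0015] [207.0884 183.675
[... 447 characters left out ...]
[300.1145 214.125 ]
dial_grip 0.73 [0.6191 0.0396 0.1387] [301.2374 197.2186]
dial_zero 0.78 [0.6445 0.0278 0.121 ] [305.4143 189.6568]
dial_index 0.74 [0.6616 0.0457 0.1245] [299.2162 183.3369]
lid_hinge 0.7 [0.709  0.055  0.1101] [296.1692 168.1817]
lid_handle 0.69 [0.5101 0.0263 0.1479] [305.4665 236.0157]
cup 0.77 [ 0.5268  0.2526 -0.0019] [229.2597 234.1336]
oil 0.68 [ 0.5516  0.4694 -0.0001] [159.4748 224.1811]
jar 0.87 [0.6351 0.2603 0.0017] [228.1189 198.8716]
mill 0.98 [ 0.3847 -0.3555 -0.0021] [428.2426 285.0461]
terminal 0.77 [ 0.5769 -0.1999 -0.0028] [377.617  221.3545]
roll 0.82 [ 0.7213 -0.1471 -0.0006] [360.5568 174.8837]
bell 0.78 [ 0.4264  0.4091 -0.0022] [176.685  265.7221]
```

```bash
python3 - <<'E'
from h import *
p=viewer.camera("top");save(p,"a.png",(200,130,400,280),4)
o=[]
for i in range(4):
  p=viewer.camera("top")
  o.append([world(p,mark_of(t,p)[0]["location"]) for t in ["safe","dial_grip","dial_zero","dial_index","lid_hinge","lid_handle"]])
print(np.round(np.median(o,0),4))
E
```

```text
Traceback (most recent call last):
IndexError: list index out of range
```

View pics/a.png

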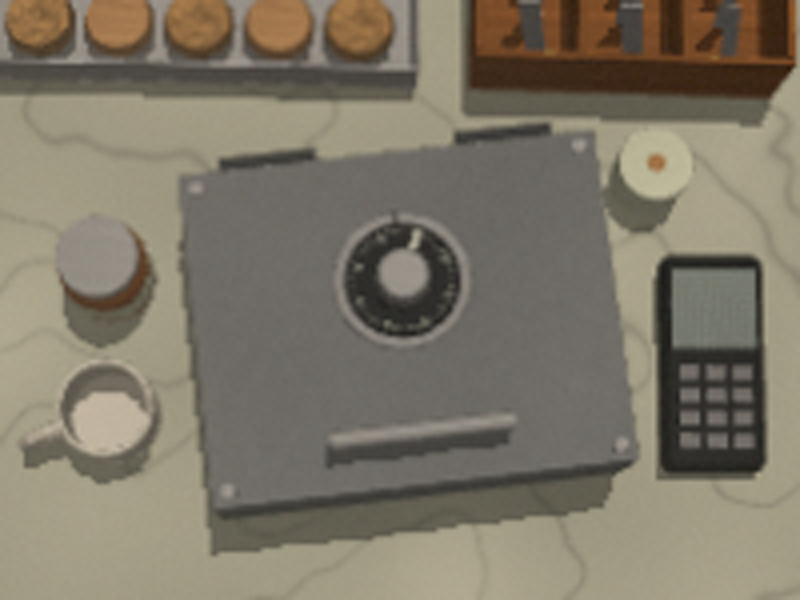

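View pics/side0.png

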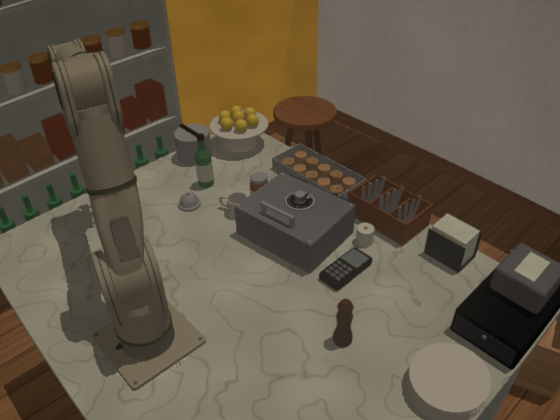

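The crop shows the ring centre at about (402,281), knob top (403,273), zero bar (416,239), index (395,216) and the bar from (330,441) to (515,421), all in crop pixels.

```bash
python3 - <<'E'
from h import *
np.set_printoptions(precision=4,suppress=True)
p=viewer.camera("top")
f=lambda c,z: ray(p,(200+(c[0]+.5)/4-.5,130+(c[1]+.5)/4-.5),z)
k=f((403,273),.148);rg=f((402,281),.121);z=f((416,239),.122);ix=f((395,216),.121);a=f((330,441),.150);b=f((515,421),.150)
print(k,rg,z,ix,a,b,(a+b)/2,np.linalg.norm(a-b))
d=a-b; yaw=np.arctan2(-d[0],d[1]); print("yaw bar",yaw)
c=[f(x,.116) for x in [(180,175),(594,131),(636,460),(218,508)]]
for i in range(4):
    e=c[(i+1)%4]-c[i]; print(np.linalg.norm(e),np.arctan2(e[1],e[0]))
print("corner centre",np.mean(c,0))
m=(k+rg)/2
print("z ang",np.arctan2(z[1]-rg[1],z[0]-rg[0]),"ix",np.arctan2(ix[1]-rg[1],ix[0]-rg[0]))
for i in range(3):
  p=viewer.camera("top")
  for t in ["dial_grip","dial_zero","lid_handle","lid_hinge"]:
    for q in mark_of(t,p)[:1]: print(t,world(p,q["location"]))
E
```

```text
[0.6154 0.0422 0.148 ] [0.6148 0.0421 0.121 ] [0.645  0.0329 0.122 ] [0.6614 0.048  0.121 ] [0.4979 0.0895 0.15  ] [ 0.5144 -0.036   0.15  ] [0.5062 0.0268 0.15  ] 0.12655385684512208
yaw bar 0.13118200048253245
0.29800986671725804 -1.436962134664175
0.23774606017192884 -3.014331066143953
0.29294303217489354 1.70778260875458
0.2386900519893093 0.14852192727632574
corner centre [0.5908 0.0376 0.116 ]
z ang -0.2979719440153802 ix 0.12485979752536593
dial_grip [0.6152 0.0383 0.1363]
dial_zero [0.644  0.0273 0.1207]
lid_handle [0.5113 0.0275 0.1484]
lid_hinge [0.7135 0.0564 0.1078]
dial_grip [0.6163 0.04   0.1378]
dial_zero [0.6465 0.0279 0.1231]
lid_handle [0.508  0.026  0.1504]
lid_hinge [0.7122 0.0553 0.1072]
dial_grip [0.6114 0.0369 0.1371]
dial_zero [0.6405 0.0271 0.1205]
lid_handle [0.5115 0.0293 0.148 ]
lid_hinge [0.7116 0.0552 0.1098]
```

```bash
cat > st.py <<'E'
from h import *
from scipy.spatial.transform import Rotation as R
np.set_printoptions(precision=4,suppress=True)
o=telemetry.get_obs(); r=R.from_quat(o["ee_rot"]).as_matrix()
print("t",o["clock"],"pos",o["position"],"x",r[:,0],"jaw yaw",np.arctan2(r[1,2],r[0,2]),"\nq",o["joint_pos"],"F",o["ft_force"],"M",o["torque"],"w",o["grip_width"])
E
python3 -m crank '[[0,[1.75,-2.3,0.3],[0,0,-0.12]],[0,[1.75,-2.3,0.3],[0,0,-0.12]],[0,[1.75,-2.3,0.3],[0,0,-0.12]],[0,[1.75,-2.3,0.3],[0,0,-0.12]],[0,[1.75,-2.3,0.3],[0,0,-0.12]],[0,[1.75,-2.3,0.3],[0,0,-0.12]],[0,[1.75,-2.3,0.3],[0,0,-0.12]],[0,[1.75,-2.3,0.3],[0,0,-0.12]],[0,[1.75,-2.3,0.3],[0,0,-0.12]],[0,[1.75,-2.3,0.3],[0,0,-0.12]],[0,[1.75,-2.3,0.3],[0,0,-0.12]],[0,[1.75,-2.3,0.3],[0,0,-0.12]]]'; python3 st.py
```

```text
clock: 3.55
position: [0.4072, 0.3161, 0.2677]
ee_rot: [0.069, 0.704, -0.069, 0.704]
ft_force: [-0.8, 1.1, -0.2]
grip_width: 0.999
t 3.55 pos [0.4072 0.3161 0.2677] x [ 0.0003  0.0005 -1.    ] jaw yaw -0.19492782203222087 
q [-1.0018  0.0634  0.2665  1.7057 -0.0172  1.3742 -0.9274] F [-0.7688  1.1295 -0.2218] M [-0.0079 -0.0382 -0.0512] w 0.9992845527919177
```

```bash
python3 -m crank '[[0,[1.74,-2.3,0],[0,0,-0.12]],[0,[1.74,-2.3,0],[0,0,-0.12]],[0,[1.74,-2.3,0],[0,0,-0.12]],[0,[1.74,-2.3,0],[0,0,-0.12]],[0,[1.74,-2.3,0],[0,0,-0.12]],[0,[1.74,-2.3,0],[0,0,-0.12]],[0,[1.74,-2.3,0],[0,0,-0.12]],[0,[1.74,-2.3,0],[0,0,-0.12]],[0,[1.74,-2.3,0],[0,0,-0.12]],[0,[1.74,-2.3,0],[0,0,-0.12]],[0,[1.74,-2.3,0],[0,0,-0.12]],[0,[1.74,-2.3,0],[0,0,-0.12]]]'; python3 -m crank '[[0,[0,0,-1.5],[0,0,-0.12]],[0,[0,0,-1.5],[0,0,-0.12]],[0,[0,0,-1.5],[0,0,-0.12]],[0,[0,0,-1.5],[0,0,-0.08]],[0,[0,0,-1],[0,0,0]],[0,[0,0,0],[0,0,0]]]' 20; python3 st.py
```

```text
clock: 4.55
position: [0.616, 0.0403, 0.2676]
ee_rot: [0.516, 0.484, -0.515, 0.484]
ft_force: [-0.0, 0.2, 0.1]
grip_width: 1.003
clock: 5.05
position: [0.6142, 0.0416, 0.1952]
ee_rot: [-0.606, -0.363, 0.608, -0.362]
ft_force: [-0.7, 0.3, -0.3]
grip_width: 1.001
t 5.05 pos [0.6142 0.0416 0.1952] x [-0.0032 -0.0009 -1.    ] jaw yaw -2.065830157623365 
q [-0.6775  0.3886  0.6927  1.5661 -0.2543  1.2826 -2.0139] F [-0.7359  0.2886 -0.272 ] M [-0.0396  0.0335  0.0491] w 1.000511103610727
```

```bash
python3 -m crank '[[0,[0,0,-1.5],[0,0,0]],[0,[0,0,-1.5],[0,0,0]],[0,[0,0,-1.5],[0,0,0]],[0,[0,0,-1.5],[0,0,0]],[0,[0,0,-1],[0,0,0]],[0,[0,0,0],[0,0,0]],[0,[0,0,0],[0,0,0]]]' 20; python3 -m crank '[[1,[0,0,0],[0,0,0]],[1,[0,0,0],[0,0,0]],[1,[0,0,0],[0,0,0]],[1,[0,0,0],[0,0,0]],[1,[0,0,0],[0,0,0]],[1,[0,0,0],[0,0,0]]]' 20; python3 st.py
python3 - <<'E'
from h import *
p=viewer.camera("side");save(p,"b.png",(240,140,380,245),5.5)
E
```

```text
clock: 5.63
position: [0.6155, 0.0413, 0.1279]
ee_rot: [0.608, 0.362, -0.608, 0.362]
ft_force: [0.1, 0.4, 0.4]
grip_width: 0.997
clock: 6.13
position: [0.6153, 0.0409, 0.1281]
ee_rot: [0.608, 0.361, -0.608, 0.361]
ft_force: [-2.5, -1.0, 4.7]
grip_width: 0.407
t 6.1333 pos [0.6153 0.0409 0.1281] x [ 0.0001 -0.0002 -1.    ] jaw yaw -2.0691948288320425 
q [-0.6567  0.449   0.6677  1.6408 -0.2978  1.1558 -1.9852] F [-2.5362 -0.9905  4.6566] M [-0.2691  0.6065  0.0487] w 0.4072303476814883
```

View pics/b.png

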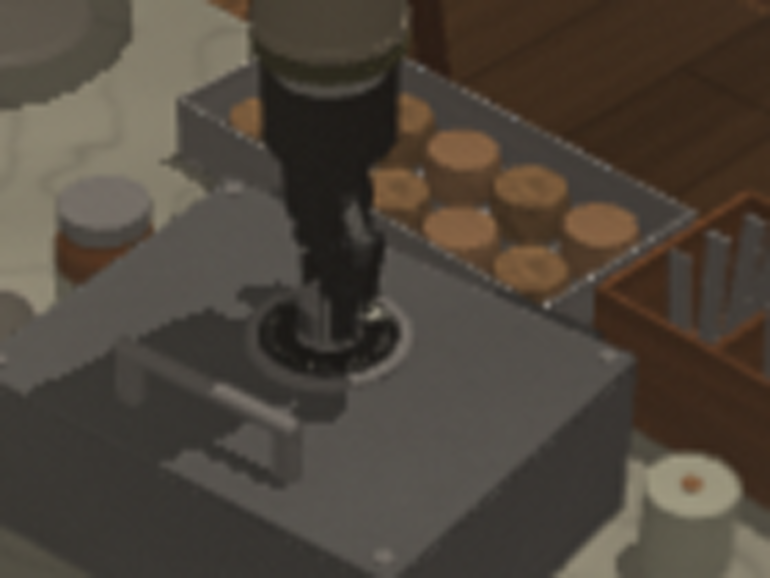

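The grip sits on the knob at opening 0.407 (about 35 mm). The zero bar is visible to the right of the finger at (375,313). Turning left.

```bash
python3 -m crank '[[1,[0,0,0],[0,0,0.06]],[1,[0,0,0],[0,0,0.1]],[1,[0,0,0],[0,0,0.1]],[1,[0,0,0],[0,0,0.1]],[1,[0,0,0],[0,0,0.1]],[1,[0,0,0],[0,0,0.1]],[1,[0,0,0],[0,0,0.1]],[1,[0,0,0],[0,0,0.1]],[1,[0,0,0],[0,0,0.1]],[1,[0,0,0],[0,0,0.1]],[1,[0,0,0],[0,0,0.1]],[1,[0,0,0],[0,0,0.1]]]'; python3 st.py;  python3 -m crank '[[1,[0,0,0],[0,0,0.1]],[1,[0,0,0],[0,0,0.1]],[1,[0,0,0],[0,0,0.1]],[1,[0,0,0],[0,0,0.1]],[1,[0,0,0],[0,0,0.1]],[1,[0,0,0],[0,0,0.1]],[1,[0,0,0],[0,0,0.1]],[1,[0,0,0],[0,0,0.1]],[1,[0,0,0],[0,0,0.1]],[1,[0,0,0],[0,0,0.1]],[1,[0,0,0],[0,0,0.06]],[1,[0,0,0],[0,0,0]]]'; python3 st.py
cat > dz.py <<'E'
from h import *
import sys
C=np.array([.6152,.0408]); Y=.133
for c in ["top","side","top","side"]:
    p=viewer.camera(c)
    for q in mark_of("dial_zero",p)[:1]:
        w=world(p,q["location"]); d=w[:2]-C
        print(c,round(q["conf"],2),w.round(4),"r",np.hypot(*d).round(4),"dial",(np.arctan2(d[1],d[0])-Y).round(3))
if len(sys.argv)>1: save(p,sys.argv[1],(240,140,380,245),5.5)
E
python3 dz.py
```

```text
clock: 7.18
position: [0.6153, 0.0413, 0.1281]
ee_rot: [0.309, 0.636, -0.309, 0.636]
ft_force: [-3.3, -0.5, 5.0]
grip_width: 0.415
t 7.1833 pos [0.6153 0.0413 0.1281] x [ 0.0003  0.0002 -1.    ] jaw yaw -0.9042791400293203 
q [-0.4915  0.4082  0.4454  1.6321 -0.1892  1.1439 -0.9037] F [-3.2921 -0.478   5.0316] M [-0.0642  0.6426 -0.177 ] w 0.41542606570604174
clock: 8.18
position: [0.615, 0.0415, 0.128]
ee_rot: [-0.055, 0.705, 0.055, 0.705]
ft_force: [-4.0, 0.5, 6.3]
grip_width: 0.407
t 8.1833 pos [0.615  0.0415 0.128 ] x [-0.0004  0.0005 -1.    ] jaw yaw 0.1552612962997772 
q [-0.3482  0.3906  0.2609  1.6242 -0.1089  1.1414  0.0946] F [-3.9984  0.5428  6.2943] M [0.1064 0.9711 0.0729] w 0.4074242676677476
side 0.7 [0.6024 0.0662 0.1265] r 0.0284 dial 1.905
side 0.52 [0.602  0.0659 0.1258] r 0.0284 dial 1.922
```

```bash
cat > ov.py <<'E'
from h import *
import sys
# overlay candidate zero-bar positions; centre fit by ring seen
C=np.array([.6152,.0412]);Y=.133
cam,name=sys.argv[1:3]; cand=[float(a) for a in sys.argv[3:]]
p=viewer.camera(cam); s=10
u0=pix(p,[*C,.122])-[38,29]; x0,y0=int(u0[0]),int(u0[1])
f=cv2.resize(p["frame"][y0:y0+58,x0:x0+76,::-1],None,fx=s,fy=s,interpolation=cv2.INTER_CUBIC)
P=lambda w: tuple(int(v) for v in (pix(p,w)-[x0,y0]+.5)*s)
for a in np.arange(0,6.28,.1):
    for r,z in((.041,.122),(.049,.121)): cv2.circle(f,P([C[0]+r*np.cos(a),C[1]+r*np.sin(a),z]),1,(0,255,255),-1)
for a,col in zip(cand,[(0,0,255),(0,255,0),(255,0,0)]):
    t=a+Y; e=np.array([np.cos(t),np.sin(t)])
    cv2.line(f,P([*(C+e*.0225),.122]),P([*(C+e*.0375),.122]),col,1)
cv2.imwrite("pics/"+name,f)
E
python3 ov.py side c.png 1.75 1.9
```

```text
(no output)
```

View pics/c.png

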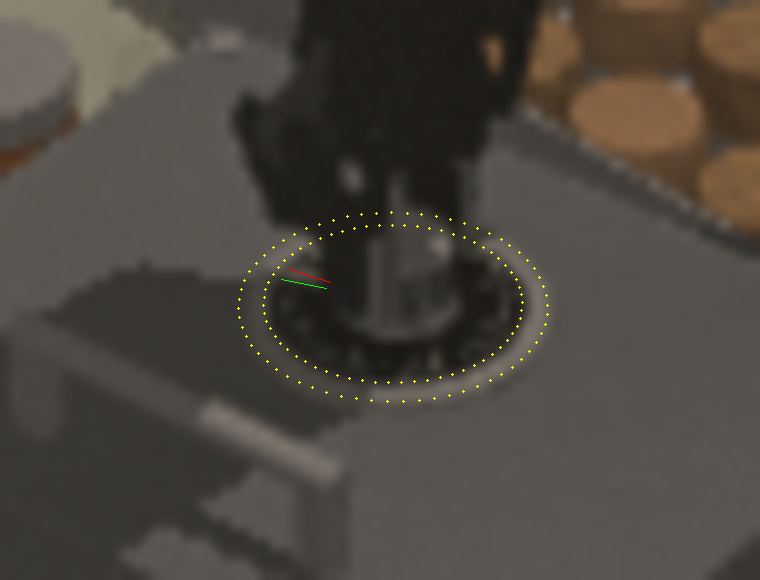

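```bash
cat > fit.py <<'E'
from h import *
from scipy.ndimage import map_coordinates as mc
import sys
def fit(p,img,amin,amax,C=(.6152,.0412),Y=.133):
    g=img.astype(float).mean(2) if img.ndim==3 else img
    sm=lambda pts: mc(g,np.array([pix(p,w)[::-1] for w in pts]).T,order=1)
    cs=np.linspace(0,2*np.pi,60)
    def ringpts(c,r,z): return [[c[0]+r*np.cos(a),c[1]+r*np.sin(a),z] for a in cs]
    best=None
    for dx in np.arange(-.004,.0041,.001):
        for dy in np.arange(-.004,.0041,.001):
            c=(C[0]+dx,C[1]+dy)
            s=np.median(sm(ringpts(c,.045,.121))-.5*sm(ringpts(c,.0385,.122))-.5*sm(ringpts(c,.053,.117)))
            if best is None or s>best[0]: best=(s,c)
    c=best[1]; A=np.arange(amin,amax,.02); v=[]
    for a in A:
        t=a+Y;e=np.array([np.cos(t),np.sin(t)]);n=np.array([-e[1],e[0]])
        v.append(np.mean(sm([[*(np.array(c)+e*r+n*k),.122] for r in np.linspace(.024,.036,7) for k in(-.0015,0,.0015)])))
    v=np.array(v);i=v.argmax(); w=np.clip(v-np.median(v)-.3*(v[i]-np.median(v)),0,None)*(abs(A-A[i])<.25)
    return np.round(c,4),round(best[0],1),"peak",round(A[i],3),"cen",round((A*w).sum()/w.sum(),3),v[::3].round(0)
if __name__=="__main__":
    print("init top",fit(viewer.camera("top"),cv2.imread("pics/top0.png"),-1.1,.3))
    print("init side",fit(viewer.camera("side"),cv2.imread("pics/side0.png"),-1.1,.3))
    p=viewer.camera("side");print("now",fit(p,p["frame"],1.4,2.4))
E
python3 fit.py
```

```text
init top (array([0.6152, 0.0412]), np.float64(47.3), 'peak', np.float64(-0.38), 'cen', np.float64(-0.384), array([ 64.,  59.,  54.,  51.,  49.,  49.,  50.,  51.,  56.,  70.,  96.,
       125., 138., 123.,  92.,  66.,  56.,  53.,  54.,  55.,  54.,  53.,
        55.,  61.]))
init side (array([0.6162, 0.0392]), np.float64(31.0), 'peak', np.float64(0.28), 'cen', np.float64(0.228), array([37., 35., 33., 31., 30., 30., 31., 35., 41., 52., 65., 80., 90.,
       93., 85., 70., 57., 48., 44., 49., 61., 77., 91., 99.]))
now (array([0.6162, 0.0402]), np.float64(21.4), 'peak', np.float64(1.78), 'cen', np.float64(1.778), array([33., 36., 38., 40., 44., 50., 55., 54., 48., 40., 35., 32., 31.,
       31., 32., 32., 31.]))
```

```bash
python3 -m crank '[[1,[0,0,0],[0,0,0.1]],[1,[0,0,0],[0,0,0.1]],[1,[0,0,0],[0,0,0.1]],[1,[0,0,0],[0,0,0.1]],[1,[0,0,0],[0,0,0.1]],[1,[0,0,0],[0,0,0.1]],[1,[0,0,0],[0,0,0.1]],[1,[0,0,0],[0,0,0.1]],[1,[0,0,0],[0,0,0.1]],[1,[0,0,0],[0,0,0.1]],[1,[0,0,0],[0,0,0.1]],[1,[0,0,0],[0,0,0.1]]]';  python3 -m crank '[[1,[0,0,0],[0,0,0.1]],[1,[0,0,0],[0,0,0.1]],[1,[0,0,0],[0,0,0.1]],[1,[0,0,0],[0,0,0.05]],[1,[0,0,0],[0,0,0]],[1,[0,0,0],[0,0,0]]]'; python3 st.py
cat > now.py <<'E'
from fit import *
a,b=map(float,sys.argv[1:3])
for c in ("side","top"):
    p=viewer.camera(c);print(c,fit(p,p["frame"],a,b))
    for q in mark_of("dial_zero",p)[:1]:
        w=world(p,q["location"])[:2]-[.6152,.0412]; print("  net",q["conf"],np.hypot(*w),(np.arctan2(w[1],w[0])-.133)%6.2832)
E
python3 now.py 2.8 4
```

```text
clock: 9.78
position: [0.6147, 0.0412, 0.128]
ee_rot: [-0.443, 0.551, 0.444, 0.551]
ft_force: [-5.7, -0.2, 7.0]
grip_width: 0.412
clock: 10.28
position: [0.6147, 0.0411, 0.128]
ee_rot: [-0.531, 0.467, 0.532, 0.466]
ft_force: [-7.1, -0.4, 6.3]
grip_width: 0.411
t 10.2833 pos [0.6147 0.0411 0.128 ] x [-0.0012 -0.     -1.    ] jaw yaw 1.7011967114493722 
q [-0.1486  0.3852  0.0098  1.6124 -0.0042  1.1451  1.5634] F [-7.0739 -0.3891  6.3262] M [-0.1605  1.3248  0.0845] w 0.4112191476073616
side (array([0.6162, 0.0402]), np.float64(21.7), 'peak', np.float64(3.34), 'cen', np.float64(3.34), array([29., 29., 29., 30., 30., 32., 38., 48., 59., 64., 59., 48., 37.,
       31., 30., 31., 31., 30., 28., 27., 26.]))
  net 0.64 0.03072870554285449 3.4848303590626672
top (array([0.6182, 0.0382]), np.float64(0.6), 'peak', np.float64(4.0), 'cen', np.float64(3.892), array([114., 115., 115., 116., 117., 118., 119., 120., 120., 121., 121.,
       122., 122., 123., 123., 124., 124., 125., 125., 125., 125.]))
```

```bash
python3 -m crank '[[1,[0,0,0],[0,0,0.04]],[1,[0,0,0],[0,0,0.04]],[1,[0,0,0],[0,0,0]],[1,[0,0,0],[0,0,0]]]'; python3 st.py; python3 now.py 2.8 4|cut -c1-150
sed -i 's/(C+e\*.0225)/(C+e*.0375)/;s/(C+e\*.0375),.122\]),col/(C+e*.055),.122]),col/; s/C=np.array(\[.6152,.0412\])/C=np.array([.6162,.0402])/' ov.py
python3 ov.py side d.png 3.33 3.456 3.58
```

```text
clock: 10.82
position: [0.6147, 0.041, 0.128]
ee_rot: [-0.549, 0.445, 0.55, 0.444]
ft_force: [-6.9, -1.4, 7.1]
grip_width: 0.414
t 10.8167 pos [0.6147 0.041  0.128 ] x [-0.0012 -0.0002 -1.    ] jaw yaw 1.7811237137897618 
q [-0.1387  0.3855 -0.0027  1.6118  0.0012  1.1455  1.6395] F [-6.9043 -1.358   7.1397] M [-0.1331  1.3628  0.0896] w 0.414236713180042
side (array([0.6162, 0.0392]), np.float64(22.3), 'peak', np.float64(3.4), 'cen', np.float64(3.393), array([32., 31., 31., 30., 29., 31., 34., 40., 49.
       37., 30., 28., 29., 29., 29., 28., 27.]))
  net 0.64 0.032478414244894255 3.535285093030179
top (array([0.6192, 0.0392]), np.float64(0.7), 'peak', np.float64(4.0), 'cen', np.float64(3.887), array([112., 113., 114., 115., 116., 117., 118., 119
       122., 122., 122., 122., 123., 124., 124., 124., 124., 124.]))
  net 0.39 0.02085607270964867 3.181029483798666
```

View pics/d.png

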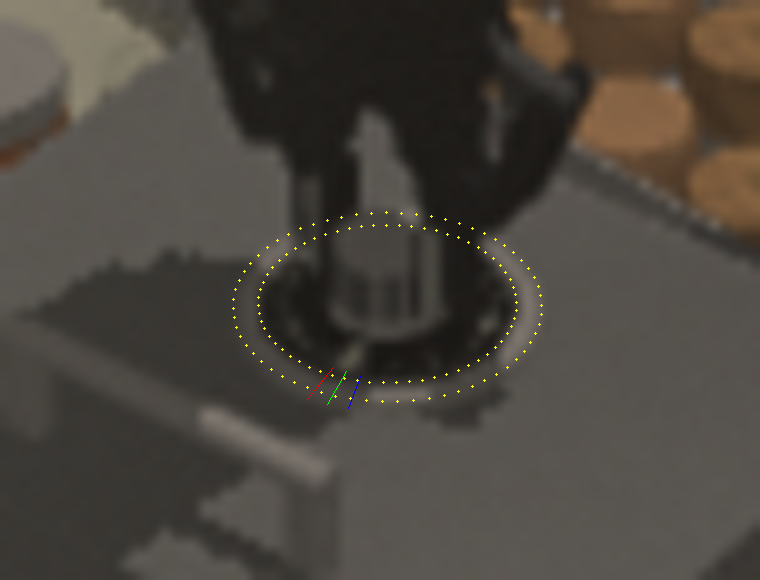

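The bar shows at (352,355), in line with the green 22 mark. Dead reckoning gives 3.48, the fit 3.40 and the net 3.53, so I accept 22. Now right.

```bash
python3 -m crank '[[1,[0,0,0],[0,0,-0.1]],[1,[0,0,0],[0,0,-0.1]],[1,[0,0,0],[0,0,-0.1]],[1,[0,0,0],[0,0,-0.1]],[1,[0,0,0],[0,0,-0.1]],[1,[0,0,0],[0,0,-0.1]],[1,[0,0,0],[0,0,-0.1]],[1,[0,0,0],[0,0,-0.1]],[1,[0,0,0],[0,0,-0.1]],[1,[0,0,0],[0,0,-0.1]],[1,[0,0,0],[0,0,-0.1]],[1,[0,0,0],[0,0,-0.1]]]';  python3 -m crank '[[1,[0,0,0],[0,0,-0.1]],[1,[0,0,0],[0,0,-0.1]],[1,[0,0,0],[0,0,-0.1]],[1,[0,0,0],[0,0,-0.1]],[1,[0,0,0],[0,0,-0.1]],[1,[0,0,0],[0,0,-0.1]],[1,[0,0,0],[0,0,-0.1]],[1,[0,0,0],[0,0,-0.1]],[1,[0,0,0],[0,0,-0.1]],[1,[0,0,0],[0,0,-0.1]],[1,[0,0,0],[0,0,-0.06]],[1,[0,0,0],[0,0,0]]]'; python3 st.py; python3 now.py 0.6 1.7
```

```text
clock: 12.07
position: [0.6148, 0.0414, 0.128]
ee_rot: [-0.201, 0.678, 0.201, 0.678]
ft_force: [-5.2, 0.8, 6.1]
grip_width: 0.411
clock: 13.07
position: [0.6152, 0.0413, 0.1281]
ee_rot: [0.169, 0.687, -0.169, 0.687]
ft_force: [-3.5, -0.2, 5.0]
grip_width: 0.409
t 13.0667 pos [0.6152 0.0413 0.1281] x [ 0.      0.0001 -1.    ] jaw yaw -0.48307637531053105 
q [-0.4329  0.3994  0.3692  1.6289 -0.155   1.1422 -0.5087] F [-3.5488 -0.2318  4.9848] M [ 0.0258  0.7492 -0.0622] w 0.4089468560625123
side (array([0.6162, 0.0392]), np.float64(22.4), 'peak', np.float64(0.6), 'cen', np.float64(0.719), array([66., 66., 66., 66., 66., 66., 65., 62., 59., 58., 58., 59., 59.,
       56., 52., 47., 44., 41., 39.]))
  net 0.51 0.02476571597582264 1.1662608659656706
top (array([0.6182, 0.0372]), np.float64(0.5), 'peak', np.float64(0.6), 'cen', np.float64(0.699), array([116., 116., 115., 114., 114., 113., 112., 111., 110., 110., 110.,
       110., 109., 110., 110., 109., 110., 110., 110.]))
```

```bash
python3 -m crank '[[1,[0,0,0],[0,0,-0.04]],[1,[0,0,0],[0,0,-0.04]],[1,[0,0,0],[0,0,0]],[1,[0,0,0],[0,0,0]]]'; python3 st.py; python3 now.py 0.6 1.7
sed -i 's/(C+e\*.0375)/(C+e*.042)/' ov.py; python3 ov.py side e.png 0.974 1.1 1.226
```

```text
clock: 13.6
position: [0.6152, 0.0414, 0.1281]
ee_rot: [0.195, 0.68, -0.195, 0.68]
ft_force: [-2.8, 0.5, 4.9]
grip_width: 0.414
t 13.6 pos [0.6152 0.0414 0.1281] x [ 0.0001  0.0002 -1.    ] jaw yaw -0.5592269409206342 
q [-0.443   0.4008  0.3823  1.6294 -0.1609  1.1424 -0.5804] F [-2.8233  0.4778  4.8574] M [-0.0183  0.6441 -0.0555] w 0.4137902743429504
side (array([0.6162, 0.0402]), np.float64(22.0), 'peak', np.float64(0.94), 'cen', np.float64(0.88), array([66., 66., 66., 66., 66., 66., 66., 65., 63., 59., 57., 56., 54.,
       51., 48., 45., 42., 40., 39.]))
  net 0.85 0.025745397742358997 1.114075606690067
top (array([0.6172, 0.0372]), np.float64(0.7), 'peak', np.float64(0.6), 'cen', np.float64(0.671), array([117., 115., 114., 113., 113., 113., 112., 112., 111., 111., 110.,
       110., 110., 110., 110., 110., 110., 110., 110.]))
  net 0.67 0.43002730463456795 1.5849509147022125
```

View pics/e.png

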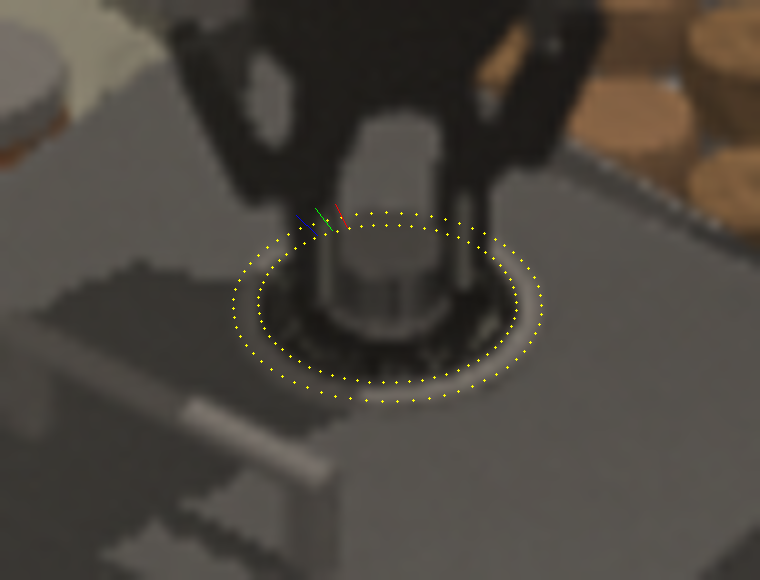

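The bar is hidden behind the left finger, around (310,250). Dead reckoning gives 1.11 and the net 1.114, so 7 is good. Now left, slowly.

```bash
cat > m.py <<'E'
from h import *
from scipy.spatial.transform import Rotation as R
o=telemetry.get_obs(); r=R.from_quat(o["ee_rot"]).as_matrix(); y=np.arctan2(r[1,2],r[0,2])
print("t %.2f yaw %.3f dial~ %.3f no %.1f"%(o["clock"],y,y+1.669,(y+1.669)/.1571),"M",o["torque"].round(3),"tau7 %.3f"%o["tau"][6],"F",o["ft_force"].round(1))
E
python3 m.py
python3 -m crank '[[1,[0,0,0],[0,0,0.04]],[1,[0,0,0],[0,0,0.04]],[1,[0,0,0],[0,0,0.04]]]' >/dev/null; python3 m.py;python3 -m crank '[[1,[0,0,0],[0,0,0.04]],[1,[0,0,0],[0,0,0.04]],[1,[0,0,0],[0,0,0.04]]]' >/dev/null; python3 m.py;python3 -m crank '[[1,[0,0,0],[0,0,0.03]],[1,[0,0,0],[0,0,0.03]]]' >/dev/null; python3 m.py; python3 -m crank '[[1,[0,0,0],[0,0,0.03]],[1,[0,0,0],[0,0,0.03]]]' >/dev/null; python3 m.py
```

```text
t 13.85 yaw -0.559 dial~ 1.110 no 7.1 M [-0.006  0.624 -0.021] tau7 0.049 F [-3.9  0.2  5.4]
t 14.10 yaw -0.437 dial~ 1.232 no 7.8 M [ 0.051  0.682 -0.083] tau7 -0.867 F [-3.5 -0.4  4.5]
t 14.35 yaw -0.317 dial~ 1.352 no 8.6 M [ 0.003  0.808 -0.114] tau7 -0.824 F [-4.2  0.7  5.6]
t 14.52 yaw -0.258 dial~ 1.411 no 9.0 M [ 0.057  0.753 -0.146] tau7 -0.527 F [-3.8 -0.6  5.4]
t 14.68 yaw -0.198 dial~ 1.471 no 9.4 M [ 0.034  0.782 -0.103] tau7 -0.674 F [-4.2 -0.5  5.5]
```

```bash
python3 -m crank '[[1,[0,0,0],[0,0,0.025]],[1,[0,0,0],[0,0,0.025]]]' >/dev/null; python3 m.py; python3 -m crank '[[1,[0,0,0],[0,0,0.025]],[1,[0,0,0],[0,0,0.025]]]' >/dev/null; python3 m.py
```

```text
t 14.85 yaw -0.148 dial~ 1.521 no 9.7 M [ 0.029  0.818 -0.117] tau7 -0.446 F [-4.1  0.1  5.5]
t 15.02 yaw -0.098 dial~ 1.571 no 10.0 M [ 0.07   0.862 -0.131] tau7 -0.495 F [-3.6  0.4  5.6]
```

```bash
python3 -m crank '[[1,[0,0,0],[0,0,0.02]],[1,[0,0,0],[0,0,0.02]]]' >/dev/null; python3 m.py
```

```text
t 15.18 yaw -0.058 dial~ 1.611 no 10.3 M [ 0.102  0.832 -0.141] tau7 -0.324 F [-4.1 -0.1  5.6]
```

```bash
python3 -m crank '[[1,[0,0,0],[0,0,0.02]],[1,[0,0,0],[0,0,0.02]]]' >/dev/null; python3 m.py
```

```text
t 15.35 yaw -0.018 dial~ 1.651 no 10.5 M [ 0.062  0.889 -0.164] tau7 -0.279 F [-5.1  0.9  6.5]
```

```bash
python3 -m crank '[[1,[0,0,0],[0,0,0.02]],[1,[0,0,0],[0,0,0.02]]]' >/dev/null; python3 m.py
```

```text
t 15.52 yaw 0.022 dial~ 1.691 no 10.8 M [ 0.159  0.889 -0.206] tau7 -0.313 F [-4.4  1.   6.7]
```

```bash
python3 -m crank '[[1,[0,0,0],[0,0,0.01]],[1,[0,0,0],[0,0,0.01]]]' >/dev/null; python3 m.py
```

```text
t 15.68 yaw 0.041 dial~ 1.710 no 10.9 M [ 0.053  0.881 -0.109] tau7 -0.049 F [-3.7  0.9  5.2]
```

```bash
python3 -m crank '[[1,[0,0,0],[0,0,0.01]],[1,[0,0,0],[0,0,0.01]]]' >/dev/null; python3 m.py
```

```text
t 15.85 yaw 0.062 dial~ 1.731 no 11.0 M [ 0.127  0.87  -0.077] tau7 -0.144 F [-3.9  0.6  4.4]
```

```bash
python3 -m crank '[[1,[0,0,0],[0,0,0.015]],[1,[0,0,0],[0,0,0.015]]]' >/dev/null; python3 m.py
```

```text
t 16.02 yaw 0.092 dial~ 1.761 no 11.2 M [ 0.052  0.919 -0.129] tau7 -0.257 F [-4.1 -0.2  5.9]
```

```bash
python3 -m crank '[[1,[0,0,0],[0,0,0.015]],[1,[0,0,0],[0,0,0.015]]]' >/dev/null; python3 m.py
```

```text
t 16.18 yaw 0.122 dial~ 1.791 no 11.4 M [ 0.06   0.942 -0.065] tau7 -0.303 F [-4.5  0.6  6. ]
```

```bash
python3 -m crank '[[1,[0,0,0],[0,0,0.015]],[1,[0,0,0],[0,0,0.015]]]' >/dev/null; python3 m.py
```

```text
t 16.35 yaw 0.152 dial~ 1.821 no 11.6 M [0.092 0.937 0.012] tau7 -0.395 F [-4.3  0.7  6.2]
```

```bash
python3 -m crank '[[1,[0,0,0],[0,0,0.01]],[1,[0,0,0],[0,0,0.01]]]' >/dev/null; python3 m.py
```

```text
t 16.52 yaw 0.172 dial~ 1.841 no 11.7 M [0.009 0.969 0.006] tau7 -0.206 F [-4.9 -0.   6.5]
```

```bash
python3 -m crank '[[1,[0,0,0],[0,0,0.01]],[1,[0,0,0],[0,0,0.01]]]' >/dev/null; python3 m.py
```

```text
t 16.68 yaw 0.192 dial~ 1.861 no 11.8 M [0.006 0.937 0.055] tau7 -0.266 F [-4.2 -0.2  6. ]
```

```bash
python3 -m crank '[[1,[0,0,0],[0,0,0.01]],[1,[0,0,0],[0,0,0.01]]]' >/dev/null; python3 m.py
```

```text
t 16.85 yaw 0.212 dial~ 1.881 no 12.0 M [ 0.04   1.012 -0.029] tau7 -0.183 F [-4.2  0.1  6.7]
```

```bash
python3 -m crank '[[1,[0,0,0],[0,0,0.015]],[1,[0,0,0],[0,0,0.015]]]' >/dev/null; python3 m.py
```

```text
t 17.02 yaw 0.242 dial~ 1.911 no 12.2 M [ 0.033  0.99  -0.076] tau7 -0.316 F [-5.1  0.5  6.4]
```

```bash
python3 -m crank '[[1,[0,0,0],[0,0,0.015]],[1,[0,0,0],[0,0,0.015]]]' >/dev/null; python3 m.py
```

```text
t 17.18 yaw 0.272 dial~ 1.941 no 12.4 M [ 0.067  1.024 -0.006] tau7 -0.294 F [-3.9  0.8  5.2]
```

```bash
python3 -m crank '[[1,[0,0,0],[0,0,0.015]],[1,[0,0,0],[0,0,0.015]]]' >/dev/null; python3 m.py
```

```text
t 17.35 yaw 0.302 dial~ 1.971 no 12.5 M [ 0.059  1.09  -0.076] tau7 -0.294 F [-5.3 -0.1  6.1]
```

```bash
python3 now.py 1.3 2.5 | head -3
```

```text
side (array([0.6162, 0.0392]), np.float64(22.4), 'peak', np.float64(1.9), 'cen', np.float64(1.899), array([29., 29., 30., 30., 31., 34., 38., 44., 50., 57., 61., 58., 50.,
       42., 37., 33., 31., 30., 30., 29.]))
  net 0.74 0.22041803223751905 5.084769123620686
```

```bash
python3 -m crank '[[1,[0,0,0],[0,0,0.015]],[1,[0,0,0],[0,0,0.015]]]' >/dev/null; python3 m.py
```

```text
t 17.72 yaw 0.332 dial~ 2.001 no 12.7 M [ 0.002  1.045 -0.02 ] tau7 -0.362 F [-5.2  1.7  6.4]
```

```bash
python3 -m crank '[[1,[0,0,0],[0,0,0.015]],[1,[0,0,0],[0,0,0.015]]]' >/dev/null; python3 m.py
```

```text
t 17.88 yaw 0.362 dial~ 2.031 no 12.9 M [ 0.035  1.044 -0.12 ] tau7 -0.280 F [-5.4  0.2  5.2]
```

```bash
python3 -m crank '[[1,[0,0,0],[0,0,0.015]],[1,[0,0,0],[0,0,0.015]]]' >/dev/null; python3 m.py
```

```text
t 18.05 yaw 0.392 dial~ 2.061 no 13.1 M [ 0.062  1.041 -0.198] tau7 -0.156 F [-5.3  0.4  5.5]
```

```bash
python3 -m crank '[[1,[0,0,0],[0,0,0.015]],[1,[0,0,0],[0,0,0.015]]]' >/dev/null; python3 m.py
```

```text
t 18.22 yaw 0.421 dial~ 2.090 no 13.3 M [ 0.118  1.037 -0.357] tau7 0.013 F [-4.3 -0.   5.1]
```

```bash
python3 -m crank '[[1,[0,0,0],[0,0,0.015]],[1,[0,0,0],[0,0,0.015]]]' >/dev/null; python3 m.py
```

```text
t 18.38 yaw 0.451 dial~ 2.120 no 13.5 M [ 0.146  1.042 -0.548] tau7 0.203 F [-5.9 -0.8  5.6]
```

The lock has caught: the moment rose -0.12, -0.20, -0.36, -0.55. Easing back at once.

```bash
python3 -m crank '[[1,[0,0,0],[0,0,-0.03]],[1,[0,0,0],[0,0,-0.03]]]' >/dev/null; python3 m.py
```

```text
t 18.55 yaw 0.390 dial~ 2.059 no 13.1 M [ 0.06   1.047 -0.016] tau7 0.926 F [-4.3 -0.2  5.7]
```

```bash
python3 -m crank '[[0,[0,0,0],[0,0,0]],[0,[0,0,0],[0,0,0]],[0,[0,0,0],[0,0,0]],[0,[0,0,1],[0,0,0]],[0,[0,0,2],[0,0,0]],[0,[0,0,2],[0,0,0]],[0,[0,0,2.5],[0,0,0]],[0,[0,0,2.5],[0,0,0]]]'; python3 -m crank '[[0.3,[-2,-0.3,0],[0,0,-0.05]],[0.3,[-2.5,-0.3,0],[0,0,-0.05]],[0.3,[-2.5,-0.3,0],[0,0,-0.06]],[0.3,[-2.5,-0.3,0],[0,0,-0.06]],[0.3,[-1.2,-0.2,0],[0,0,-0.04]],[0.3,[0,0,0],[0,0,0]],[0.3,[0,0,0],[0,0,0]]]'; python3 st.py
python3 - <<'E'
from h import *
for c in ["side","top"]:
    p=viewer.camera(c)
    for t in ["lid_handle","dial_zero"]:
        for q in mark_of(t,p)[:1]: print(c,t,q["conf"],world(p,q["location"]))
    if c=="side": save(p,"f.png",(230,130,390,250),5)
E
```

```text
clock: 19.22
position: [0.6151, 0.0412, 0.229]
ee_rot: [-0.138, 0.694, 0.137, 0.694]
ft_force: [0.7, -0.9, 0.0]
grip_width: 1.001
clock: 19.8
position: [0.5085, 0.0273, 0.2284]
ee_rot: [-0.047, 0.705, 0.047, 0.706]
ft_force: [0.1, 0.0, 0.2]
grip_width: 0.699
t 19.8 pos [0.5085 0.0273 0.2284] x [ 0.0018  0.0006 -1.    ] jaw yaw 0.1323458382853519 
q [-0.3759  0.0705  0.2451  1.7807 -0.0182  1.2907  0.006 ] F [0.0839 0.0117 0.2241] M [0.0357 0.0113 0.0118] w 0.699059674212854
side lid_handle 0.7 [0.50541229 0.03019259 0.14843102]
side dial_zero 0.54 [0.59833984 0.06364424 0.12601322]
```

View pics/f.png

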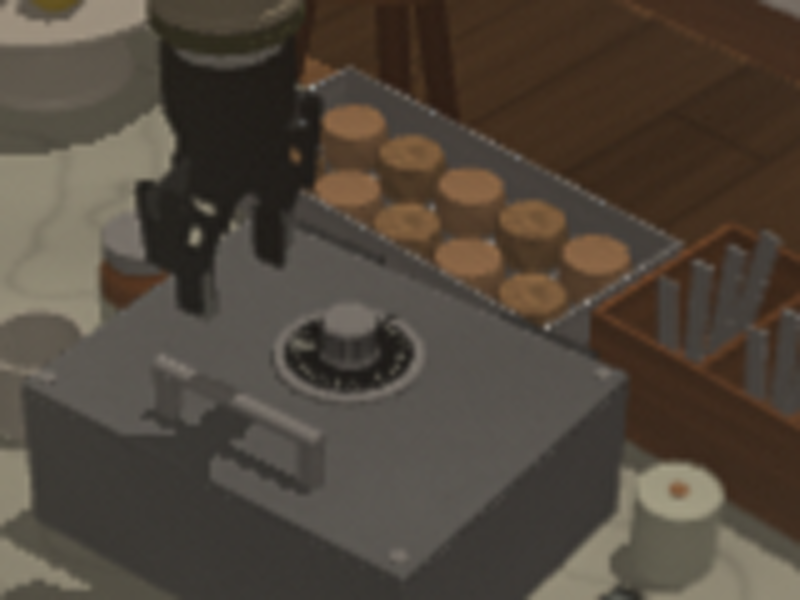

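The gripper stands above the bar (bar from (160,360) to (320,440)) and the dial is clear. Descend and grip.

```bash
python3 -m crank '[[0.3,[0,0,-2],[0,0,0]],[0.3,[0,0,-2],[0,0,0]],[0.3,[0,0,-2],[0,0,0]],[0.3,[0,0,-2],[0,0,0]],[0.3,[0,0,-1.5],[0,0,0]],[0.3,[0,0,0],[0,0,0]]]'; python3 -m crank '[[1,[0,0,0],[0,0,0]],[1,[0,0,0],[0,0,0]],[1,[0,0,0],[0,0,0]],[1,[0,0,0],[0,0,0]],[1,[0,0,0],[0,0,0]],[1,[0,0,0],[0,0,0]],[1,[0,0,0],[0,0,0]]]' 60; python3 st.py
```

```text
clock: 20.6
position: [0.5066, 0.0271, 0.1292]
ee_rot: [-0.047, 0.707, 0.046, 0.704]
ft_force: [-0.5, 0.6, -0.2]
grip_width: 0.697
clock: 21.18
position: [0.5059, 0.027, 0.1332]
ee_rot: [-0.046, 0.707, 0.046, 0.704]
ft_force: [-17.5, -1.5, 14.9]
grip_width: 0.118
t 21.1833 pos [0.5059 0.027  0.1332] x [-0.005 -0.    -1.   ] jaw yaw 0.1309168139533299 
q [-0.3665  0.1546  0.2435  1.9005 -0.0424  1.0963  0.0246] F [-17.5153  -1.4804  14.9352] M [-0.3626  3.6981  0.1158] w 0.11783037882943156
```

```bash
python3 -m crank '[[1,[-0.1,0,0.3],[0,0,0]],[1,[0,0,0.3],[0,0,0]],[1,[0,0,0],[0,0,0]]]'; python3 -m crank '[[1,[0.05,0,0.3],[0,0,0]],[1,[0.1,0,0.4],[0,0,0]],[1,[0,0,0],[0,0,0]]]'; python3 st.py
```

```text
clock: 21.43
position: [0.5068, 0.0271, 0.1383]
ee_rot: [-0.046, 0.706, 0.046, 0.705]
ft_force: [-1.6, -1.2, -6.6]
grip_width: 0.115
clock: 21.68
position: [0.5085, 0.0273, 0.1455]
ee_rot: [-0.046, 0.706, 0.046, 0.705]
ft_force: [-3.1, -1.2, -6.6]
grip_width: 0.112
t 21.6833 pos [0.5085 0.0273 0.1455] x [-0.0011 -0.0001 -1.    ] jaw yaw 0.13107410302712538 
q [-0.3681  0.1438  0.244   1.8841 -0.0385  1.1193  0.0214] F [-3.0556 -1.2013 -6.5859] M [-0.2303  0.9019  0.1021] w 0.11210400041118572
```

The lid is free (6.6 N while rising). Swing it up along the arc.

```bash
python3 -m crank '[[1,[0.2,0.03,0.8],[0,0,0]],[1,[0.35,0.05,0.98],[0,0,0]],[1,[0.35,0.05,0.98],[0,0,0]],[1,[0.45,0.06,0.95],[0,0,0]],[1,[0.45,0.06,0.94],[0,0,0]],[1,[0.53,0.07,0.9],[0,0,0]],[1,[0.54,0.07,0.89],[0,0,0]]]'; python3 st.py;  python3 -m crank '[[1,[0.62,0.08,0.84],[0,0,0]],[1,[0.62,0.08,0.83],[0,0,0]],[1,[0.7,0.09,0.77],[0,0,0]],[1,[0.7,0.09,0.77],[0,0,0]],[1,[0.77,0.1,0.7],[0,0,0]],[1,[0.77,0.1,0.69],[0,0,0]]]'; python3 st.py
```

```text
clock: 22.27
position: [0.5363, 0.0313, 0.2107]
ee_rot: [-0.046, 0.707, 0.046, 0.704]
ft_force: [-7.6, -0.3, -12.9]
grip_width: 0.112
t 22.2667 pos [0.5363 0.0313 0.2107] x [-0.0036  0.0001 -1.    ] jaw yaw 0.13108186373695832 
q [-0.3693  0.1505  0.2508  1.7338 -0.0396  1.2658  0.0218] F [ -7.6302  -0.2588 -12.8716] M [-0.0992  1.7228  0.0977] w 0.11236073070845669
clock: 22.77
position: [0.5771, 0.0371, 0.258]
ee_rot: [-0.046, 0.707, 0.047, 0.704]
ft_force: [-17.4, 0.2, 0.8]
grip_width: 0.116
t 22.7667 pos [0.5771 0.0371 0.258 ] x [-0.0052  0.0009 -1.    ] jaw yaw 0.13152919816526595 
q [-0.3622  0.2173  0.2599  1.5589 -0.058   1.3778  0.0348] F [-17.3777   0.1743   0.762 ] M [-0.0431  4.1282  0.0891] w 0.11648078778708823
```

```bash
python3 -m crank '[[1,[0.84,0.11,0.63],[0,0,0]],[1,[0.84,0.11,0.62],[0,0,0]],[1,[0.9,0.12,0.55],[0,0,0]],[1,[0.9,0.12,0.54],[0,0,0]],[1,[0.94,0.13,0.45],[0,0,0]],[1,[0.94,0.13,0.43],[0,0,0]],[1,[0.97,0.13,0.37],[0,0,0]],[1,[0,0,0],[0,0,0]]]'; python3 st.py; python3 - <<'E'
from h import *
p=viewer.camera("side");save(p,"g.png",(210,90,390,225),4.4)
E
```

```text
clock: 23.43
position: [0.6434, 0.0465, 0.2969]
ee_rot: [-0.046, 0.704, 0.047, 0.707]
ft_force: [-9.8, 1.8, 13.0]
grip_width: 0.117
t 23.4333 pos [0.6434 0.0465 0.2969] x [ 0.0033  0.0022 -1.    ] jaw yaw 0.132420719366456 
q [-0.3403  0.3531  0.2703  1.3143 -0.0947  1.483   0.0544] F [-9.7878  1.8061 12.9738] M [0.3688 2.7619 0.1132] w 0.11655176554841379
```

View pics/g.png

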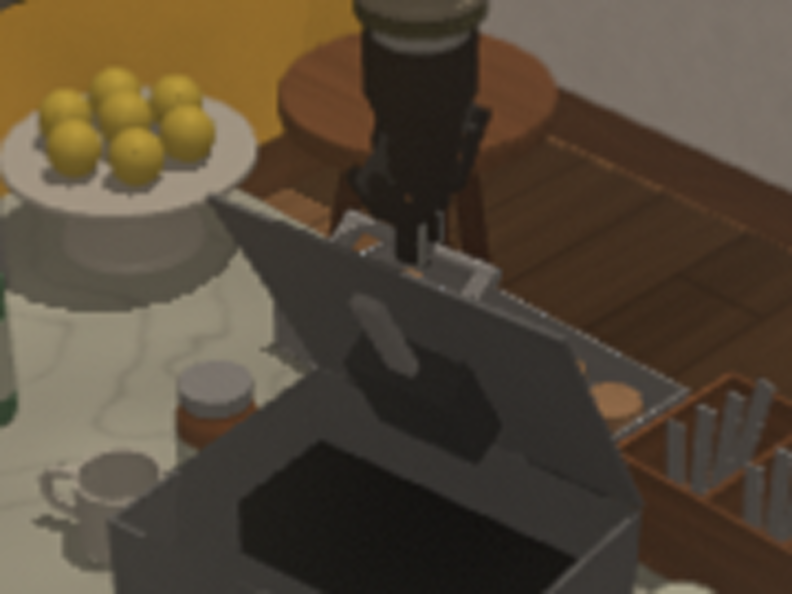

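The lid stands at about 60° with the bar held at (430,250). Open slightly (little room between lid and front finger), then straight up.

```bash
python3 -m crank '[[0.8,[0,0,0],[0,0,0]],[0.8,[0,0,0],[0,0,0]],[0.8,[0,0,0],[0,0,0]],[0.8,[0,0,0],[0,0,0]]]'; python3 -m crank '[[0.8,[0,0,0.7],[0,0,0]],[0.8,[0,0,1],[0,0,0]],[0.8,[0,0,1],[0,0,0]],[0.8,[0,0,1.5],[0,0,0]],[0.8,[0,0,2],[0,0,0]],[0.8,[0,0,2],[0,0,0]],[0.8,[0,0,2],[0,0,0]],[0.8,[0,0,0],[0,0,0]],[0.8,[0,0,0],[0,0,0]]]'; python3 st.py; python3 - <<'E'
from h import *
P={}
for c in ["side","top"]:
    p=viewer.camera(c)
    if c=="side": save(p,"h.png",(140,60,420,270),2.85)
    for t in ["lid_handle","cup","jar","terminal","roll","oil","bell","mill"]:
        for q in mark_of(t,p)[:1]: print(c,t,round(q["conf"],2),world(p,q["location"]).round(3))
E
```

```text
clock: 23.82
position: [0.6432, 0.0452, 0.2929]
ee_rot: [-0.046, 0.705, 0.046, 0.706]
ft_force: [-0.2, -0.2, 1.2]
grip_width: 0.202
clock: 24.57
position: [0.6431, 0.045, 0.3958]
ee_rot: [-0.046, 0.704, 0.046, 0.707]
ft_force: [-0.0, -0.1, -0.7]
grip_width: 0.203
t 24.5667 pos [0.6431 0.045  0.3958] x [ 0.0033  0.0003 -1.    ] jaw yaw 0.13085442629112 
q [-0.3333  0.357   0.2841  1.1077 -0.0989  1.6862  0.0529] F [-0.0018 -0.0893 -0.704 ] M [ 0.0019  0.0067 -0.0124] w 0.20273587332464296
side lid_handle 0.61 [0.648 0.047 0.309]
side jar 0.6 [0.634 0.261 0.002]
side terminal 0.86 [ 0.576 -0.197 -0.   ]
side roll 0.8 [ 0.721 -0.149 -0.   ]
side oil 0.65 [0.549 0.466 0.001]
side bell 0.54 [0.428 0.409 0.002]
side mill 0.83 [ 0.385 -0.36  -0.002]
top lid_handle 0.61 [ 0.527  0.253 -0.   ]
top cup 0.82 [0.528 0.253 0.003]
top jar 0.88 [ 0.632  0.262 -0.001]
top terminal 0.92 [ 0.577 -0.202 -0.002]
top roll 0.74 [ 0.723 -0.145  0.001]
top oil 0.57 [ 0.549  0.472 -0.001]
top bell 0.83 [ 0.431  0.408 -0.002]
top mill 0.88 [ 0.381 -0.359 -0.   ]
```

View pics/h.png

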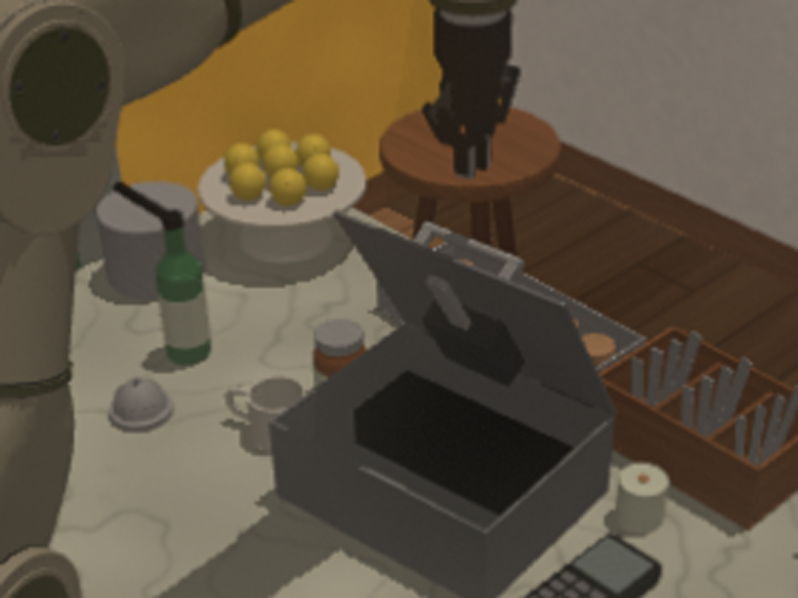

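The lid stands open at about 60° with the gripper clear above it at (470,150), and the bystanders haven't moved.

```bash
python3 -c "
from workcell import manip; print(manip.hand_in())"
```

```text
the job is handed in; nothing more can be done
None
```

The safe is open and the job is handed in, after about 25 s of the 72 s allowed. I turned the dial left to 22, right to 7, then slowly left until the lock caught near 13. I then raised the lid by its bar to roughly 1.0 rad (about 60°), let go and moved the gripper clear.

**Last checks:** The lid stands open with nothing touching it. The bar was found at z ≈ 0.31 m, which fits that opening angle. Wrist force is about 0. All seven bystanders were found within about 6 mm of where they started, which is measurement noise.

**Checks that disagreed or fell short:**
- **Dial torque at the catch:** I sent two more small steps before reading that the torque was rising. It peaked at a measured 0.55 N m before I eased back. At the stated ratio that is about 27 N on the bolt, close to but under the 30 N limit. The lid then lifted freely at 7–17 N.
- **Dial angle readings at 22:** Dead reckoning gave 3.48, the image fit 3.39 and the trained network 3.54. All three are within the tolerance of 0.126 around 3.456.
- **Dial setting at 7:** The zero bar was hidden behind a finger. I relied on dead reckoning (1.11) and one network reading (1.114); the lock catching bears the setting out.
- **Last network readings:** From the top camera the network reported the cup as the lid handle, so I ignored that one. From the side camera it missed the cup, which the top camera found in place.

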